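# Shut the draught shield and tare the jeweller's balance

## Task

The empty dish is standing on the pan of the jeweller's balance, but the sliding top door of the glass draught shield has been left open. With the fingertips only, gently slide that door fully shut by pushing its grip bar from behind (do not pinch it), then lightly press the tare key (the wide bar key in the row on the front panel) until it goes down, let it come up again and take the hand away. Leave the other keys, the dish and the things lying around the balance alone.

Things in the scene. Friction and masses are not known exactly. Their poses are not given: they have to be found in the camera images.
- balance: white and grey jeweller's balance, firm on the bench, 310 mm deep (x), 216 mm wide (y). Origin: centre of its underside, on the bench; z up, -x points out of its front (to the user), +y to the user's left. Its front panel, x -155 to -25 mm, rises from 55 to 72 mm above the bench (0.13 rad) and carries a row of five keys, a display and a spirit level. Behind it stands the glass draught shield.
- door_grip (a point): centre of the top of the door's grip bar: upright grey bar 10 mm thick (x), 70 mm wide (y), 20 mm tall, along the front edge of the shield's sliding top door, a clear pane 164 by 148 mm. Axes as the balance's. Above the bench: pane top 164 mm, grip top 184 mm. The pane carries on 151 mm behind the grip (+x). The door slides at about 1.5 N and stays where it is left.
- grip_back: the rear cheek of the door's grip bar, 3 mm thick (x), 70 mm wide, 18 mm tall, its rear face looking to the balance's +x: the face to push on. Origin: centre of its underside, on the pane; axes as the balance's. Fixed to the door.
- grip_front: the front cheek of the door's grip bar, like the rear one, its front face looking to -x. Fixed to the door.
- door (a joint): how far the shield's top door stands open, m: 0 fully shut (against its stop, grip over the shield's front pane), up to 0.10; it opens along the balance's +x (away from the front), so it is shut by pushing the grip from behind, towards the front (-x).
- tare_key_top (a point): centre of the top of the tare key: the only wide bar, grey plastic, 18 mm (x) by 44 mm (y), second from the user's left in the row. Its top stands 6.5 mm above the panel, parallel to it; z points out of the panel, 0.13 rad from vertical, leaning to the front. The next keys' edges are 15 to 19 mm away in y, the shield's front pane 108 mm behind (+x). Moves with the key.
- tare_key (a joint): how far the tare key is pressed in, m: 0 up, 0.003 fully down on its stop. A spring returns it: 1 N to start it, about 3 N fully down.
- shield (a point): centre of the open top of the draught shield, a box of clear panes 164 by 164 mm round the pan, from the balance's x = -17 to 147 mm and y = -82 to 82 mm, 158 mm high above the bench; grey runners along its two sides (y = -85 to -75 and 75 to 85 mm) reach 166 mm. The door slides between them. Fixed; axes as the balance's.
- pan (a point): centre of the top of the round steel pan inside the shield, 90 mm across, 88 mm above the bench, 65 mm behind the balance's origin. Fixed.
- dish: loose round steel weighing dish, 66 mm across the rim, 18 mm high, 35 g, standing on the pan near its middle. Origin: centre of its underside. To be left alone.
- power_key (a joint): how far the power key is pressed in, m: 0 up, 0.003 fully down. Round key, 18 mm across, first from the user's left in the same row as the tare key (whose centre is at the balance's y = 38 mm), centred at y = 84 mm; same grey plastic, height and spring. To be left alone.
- unit_key (a joint): how far the unit key is pressed in, m: 0 up, 0.003 fully down. 18 mm square key, third from the user's left in the same row as the tare key (whose centre is at the balance's y = 38 mm), centred at y = -12 mm; same grey plastic, height and spring. To be left alone.
- count_key (a joint): how far the count key is pressed in, m: 0 up, 0.003 fully down. 18 mm square key, fourth from the user's left in the same row as the tare key (whose centre is at the balance's y = 38 mm), centred at y = -46 mm; same grey plastic, height and spring. To be left alone.
- print_key (a joint): how far the print key is pressed in, m: 0 up, 0.003 fully down. 18 mm square key, last, at the user's right in the same row as the tare key (whose centre is at the balance's y = 38 mm), centred at y = -80 mm; same grey plastic, height and spring. To be left alone.
- tweezers: loose steel tweezers lying flat beside the balance, 150 mm long (x), 20 mm wide, 10 mm high; origin: centre of underside. Bystander.
- loupe: loose folding magnifier lying beside the balance, 64 by 27 mm, 20 mm high; origin: under the lens, the arm reaches 50 mm to +x. Bystander.
- weight: loose brass 200 g check weight with a knob, 27 mm across, 48 mm high, standing beside the balance; origin: centre of underside. Bystander.
- bowl: loose red plastic bowl, 96 mm across, 36 mm high; origin: centre of underside. Bystander.
- tray: loose low wooden tray of rings, 90 by 130 mm, 18 mm high; origin: centre of underside. Bystander.
- bench_block: loose square steel bench block, 75 by 75 mm, 22 mm high; origin: centre of underside. Bystander.
- hammer: loose ball-head hammer lying flat, 215 mm long, head at +x (90 mm from the origin, 73 mm across), 30 mm high; origin: underside of the handle's front end. Bystander.

How it is judged:
By the outcome, as a careful person would: the job done as asked, in the order asked, and still so for the second after the job is handed in, with the robot touching nothing.
It also fails if it takes over 43 s, if anything falls off the work surface, if the arm or the gripper's body presses on something with over 40 N, if the wrist force passes 120 N, or if a joint passes its speed limit or range.

## Robot

A 6-joint arm with a two-finger parallel gripper is mounted at the origin on the work surface. World frame = base frame: x ahead of the robot, y to its left, z up, the work surface at z = 0. Lengths are in m, angles in degrees, forces in N, time in s.
With the tool pointing down it reaches from about 0.275 to 0.875 m from the base axis. Payload 12.5 kg.
Tool frame: the origin (TCP) lies midway between the tips of the shut fingers; the grasp point (between the pads) lies bot.pinch_z behind it (bot.pinch_z is the distance from the TCP to the grasp point, in m); z points along the fingers, y is the line along which they close (so a half turn about z gives the same grasp; the last joint's range is limited). The gripper opens to 85 mm and grips with 20 to 120 N. Pads are 22 mm wide; open, the fingers measure 114 mm over their backs; the gripper's body (76 mm by 85 mm) begins 54 mm behind the grasp point. The pads swing forward as they close: fully open they stand 13 mm farther back than shut.
Start: joints at [-79.332, 20.094, 94.641, -0, 65.266, -4.847], TCP at [0.147, -0.53, 0.231] pointing down, gripper open.
Joint ranges: [-157.81, 157.81], [-45, 120.19], [0.68, 151.7], [-89.99, 269.99], [4.06, 180], [-164.3, 164.3]. Speed limits (degrees/s): [127.2, 127.2, 159.86, 180, 180, 180].

## Interface

Orientations are given as [roll, pitch, yaw] about the fixed x, y, z axes, in that order (R = Rz(yaw) Ry(pitch) Rx(roll)).
In Python, from rig import bot gives the robot as it stands.
- The arm moves only by the tool carry_out, never from a script. Its argument "steps" is a list of rows, each an object of numbers: "claw": the opening in per cent of the stroke, from 0 (shut) to 100 (fully open); "tx", "ty", "tz": the shift along the tool's x, y, z in m; "roll": the turn about the tool's z in degrees. In form: [{"claw": .., "tx": .., "ty": .., "tz": .., "roll": ..}, ...]. A call has exactly 5 rows; each row is the pose to reach, as a shift and turn from the pose commanded when the call began, along the tool's axes at that moment; what a row does not reach only later rows make up. A row lasts 1/8 s, in which the tool goes at most 62.5 mm and 10.7 degrees, less where a joint would pass 70% of its speed; a pose out of reach is approached as far as the arm can. A call with a gripper value outside its range is refused whole. The fingers move at their own pace and stop on an object; "force" is the grip in N (left out, the last holds). Time passes only in rows, so rows that repeat a pose let the fingers close, or fill a call up. It gives the time, the measured TCP pose, the force, the opening and the grip force at its end, in the units of the state.
- bot.observe(): the state, without advancing time (a new reading comes with each control period).
- bot.grab_frame(name): name is "scene" or "top"; returns a dict with "img" (420x560x3 uint8, red, green, blue), "depth" (420x560 float32, m along the optical axis (not along the pixel's ray), 0 where there is no reading), "fovy" (degrees; the focal length in pixels is half the picture's height over the tangent of half this angle, whatever the lens; pixels are square), "cx", "cy" (the principal point, pixels), "camera_from_world" (4x4, takes a point from world to camera coordinates). Camera axes: x right, y down, z forward; pixel columns grow to the right and rows downward; lengths in m; the calibration is good to about 2 mm. A picture is of the moment at which its call begins.
- bot.hand_in(): hands the job in; it is judged then, once.
Trained networks look in the newest picture that a camera, given by its name, has taken for a name from the list of things; names that differ only in an ending like _2 or _b are one class to them, and where a whole thing is asked for, a point or a joint stands for the part that bears it (a point fixed in the world has none). Each returns a list of dicts, best first, with "conf" (0 to 1); they miss things now and then, are a little off and sometimes report something else, mostly with a low value. They report only what shows in the picture. A call takes as long as a camera call.
- bot.look_for(camera, label): "uv" ([column, row] in pixels, amid what is visible of it).
The state is a dict: "clock": time; "q": joint angles; "dq": joint speeds; "effort": joint torques, N m; "tool_pos": TCP position; "eef_rot": TCP orientation; "wrist_force": force on the tool from outside, world axes, zero at the start; "ft_torque": the same for the moment, N m; "finger_gap": finger opening in m; "gripper_force": force on a finger pad.
Only numpy, scipy, OpenCV 4.12 (cv2) and the standard library are available. Lean on these libraries where they do the work, as an engineer would, in place of code of your own. Each camera call takes 0.05 s, during which the arm holds its last target. There are 200 camera calls.

## Working session

There is one attempt and no reset: what is moved stays moved. The work goes in short steps, Python scripts to look and compute and a tool call to move; the robot and the scene stay as the last step left them, time stands still between calls to the robot, and variables do not carry over. Pictures are saved under pics/ and viewed, at most 10 in all, crops included, and the job is handed in when it is done.

Besides the shell and the picture viewer there is one more tool, called after "Emit:" as name([rows], argument=value, ...), one row to a line, values as JSON. carry_out: Moves the arm, as the interface text tells. Its arguments: {"type":"object","properties":{"steps":{"type":"array"},"force":{"type":"number"}},"required":["steps"]}

```bash
mkdir -p pics
cat > h.py <<'E'
import numpy as np, cv2
from rig import bot
def save(f,n,crop=None,s=1):
    im=f["img"][:,:,::-1]
    if crop: im=im[crop[1]:crop[3],crop[0]:crop[2]]
    cv2.imwrite("pics/"+n,cv2.resize(im,None,fx=s,fy=s,interpolation=cv2.INTER_CUBIC))
def ray(f,u,v):
    fl=f["img"].shape[0]/2/np.tan(np.radians(f["fovy"])/2)
    M=np.linalg.inv(f["camera_from_world"])
    d=M[:3,:3]@np.array([(u-f["cx"])/fl,(v-f["cy"])/fl,1]); return M[:3,3],d
def at_z(f,u,v,z):
    o,d=ray(f,u,v); return o+d*(z-o[2])/d[2]
def at_d(f,u,v):
    o,d=ray(f,u,v); return o+d*f["depth"][int(round(v)),int(round(u))]
E
python3 - <<'E'
from h import *
np.set_printoptions(precision=4,suppress=True)
for c in("scene","top"):
    f=bot.grab_frame(c); save(f,c+"0.png",s=1.4); print(c,f["fovy"],np.linalg.inv(f["camera_from_world"])[:3,3])
    for l in["balance","door_grip","grip_back","grip_front","tare_key_top","power_key","unit_key","count_key","print_key","dish"]:
        for r in bot.look_for(c,l)[:2]: print(l,np.round(r["uv"],1),round(r["conf"],2),at_d(f,*r["uv"]))
print(bot.observe(),bot.pinch_z)
E
```

```text
scene 47.70178148494469 [1.0027 0.4265 1.1029]
balance [266.7 272.6] 0.56 [0.6642 0.1037 0.1682]
balance [223.5 114.5] 0.5 [ 0.2961 -0.4386  0.0118]
door_grip [224.9 275.7] 0.82 [0.7314 0.0421 0.1658]
grip_front [337.4 258.3] 0.59 [0.4797 0.1685 0.0681]
grip_front [266.2 272.8] 0.57 [0.6651 0.103  0.1675]
tare_key_top [337.9 258.3] 0.6 [0.4776 0.1688 0.0656]
power_key [350.3 272.5] 0.59 [0.4898 0.2161 0.0707]
count_key [318.6 230.1] 0.47 [0.4497 0.0826 0.0691]
dish [271.3 268.3] 0.68 [0.6215 0.0781 0.0937]
dish [435.8 272.1] 0.61 [0.3058 0.362  0.0071]
top 43.42897212643269 [ 0.4119 -0.0321  1.4374]
balance [239.5 178. ] 0.61 [0.6087 0.0738 0.0887]
door_grip [251.5 125.6] 0.62 [0.7252 0.0355 0.1709]
door_grip [278.9 244.8] 0.31 [ 0.4352 -0.0232  0.0253]
tare_key_top [205.2 231.2] 0.5 [0.4747 0.1676 0.0653]
tare_key_top [120.1 225.8] 0.36 [0.4972 0.4038 0.0195]
unit_key [241.3 176.6] 0.72 [0.6128 0.0693 0.085 ]
unit_key [238.7 163.7] 0.38 [0.6453 0.0748 0.0931]
print_key [249.4 242.7] 0.58 [0.4419 0.0531 0.065 ]
dish [238.3 160.3] 0.67 [0.6545 0.0758 0.0915]
{'clock': 1.1, 'q': array([-79.3326,  20.0917,  94.6417,  -0.0014,  65.2662,  -4.8473]), 'dq': array([-0.1094, -0.0397,  0.1744, -0.0363, -0.0129, -0.0122]), 'effort': array([ -0.0008, -50.6028, -29.1645,  -0.0001,   0.0006,   0.    ]), 'tool_pos': array([ 0.1471, -0.5299,  0.2313]), 'eef_rot': array([179.9997,   0.0013,  15.5153]), 'wrist_force': array([-0.3205, -0.4211,  0.6361]), 'ft_torque': array([ 0.0414,  0.0085, -0.0238]), 'gripper_force': 0.0, 'finger_gap': 0.08515945359713689} 0.0187
```

View pics/scene0.png

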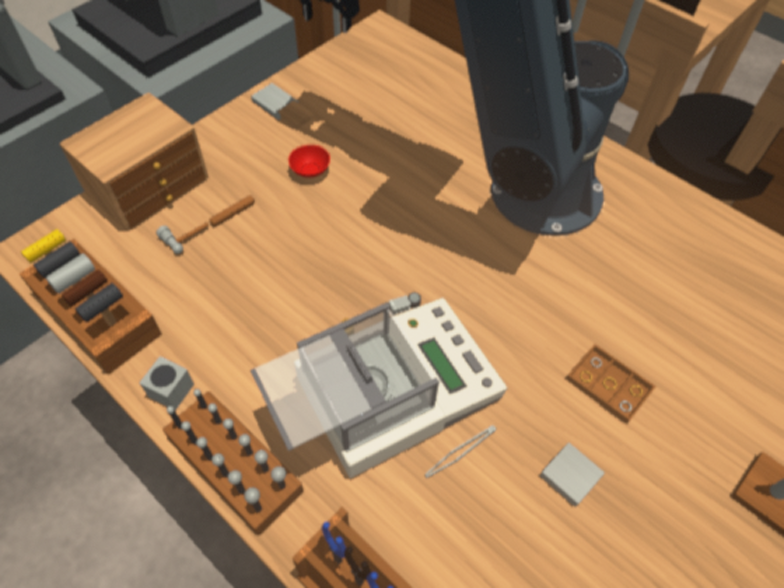

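View pics/top0.png

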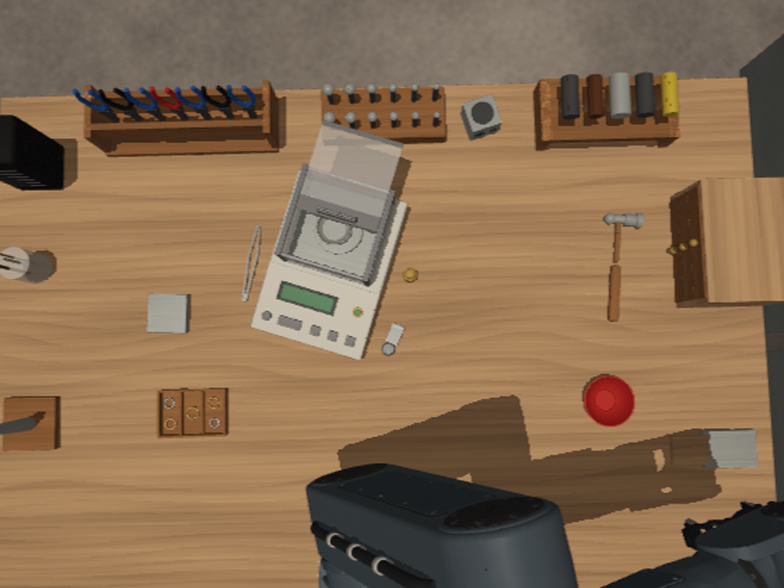

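Top view (×1.4): the key row runs from the power key (266,316) and tare bar (289,323) to print (350,341). The grip bar is at about (337,214), with the door pane standing out behind it. The balance is yawed about -16°. I'll crop closer to fit the pose.

Run:
```python
from h import *
f=bot.grab_frame("top"); np.savez("f0.npz",**f); save(f,"crop.png",(170,80,300,260),3.3*1);
```

```text
(no output)
```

View pics/crop.png

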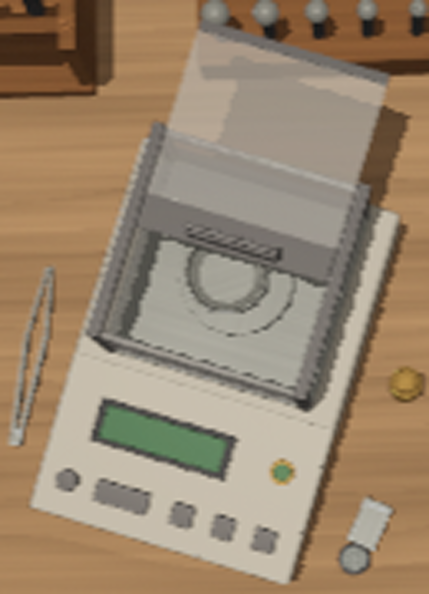

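The crop (×3.3, origin 170,80) shows the key centres: power (67,480), tare (123,496), unit (182,515), count (223,527), print (264,540). The grip top runs from (187,230) to (282,257).

Run:
```python
from h import *
np.set_printoptions(precision=4,suppress=True)
f=dict(np.load("f0.npz"))
P=lambda u,v,z: at_z(f,170+u/3.3,80+v/3.3,z)
K=[(67,480),(123,496),(182,515),(223,527),(264,540)];ky=np.array([84,38,-12,-46,-80])/1e3
k=np.array([P(*p,.066) for p in K])[:,:2]
A=np.c_[ky,np.ones(5)]; s=np.linalg.lstsq(A,k,rcond=None)[0]
yv=s[0]; print("scale",np.linalg.norm(yv)); yaw=np.arctan2(-yv[0],yv[1]); print("yaw",np.degrees(yaw)); print("res",k-A@s)
X=np.array([np.cos(yaw),np.sin(yaw)]);Y=np.array([-X[1],X[0]])
tare=s[1]+Y*.038; print("tare",tare)
g=P(234.5,243.5,.184)[:2]; print("grip c",g,"len",np.linalg.norm(P(187,230,.184)-P(282,257,.184)))
d=g-tare; print("grip rel tare in bal", d@X,d@Y)
# front runner/shield corners top
for c in[(97,335),(312,405),(158,125),(366,188)]: 
    q=P(*c,.166)[:2]-tare; print(c,q@X,q@Y)
# depth near grip in balance frame
import itertools
pts=np.array([at_d(f,u,v) for v in range(140,170) for u in range(215,265)])
m=pts[:,2]>.17; q=pts[m]; b=(q[:,:2]-tare)
print(m.sum()); print(np.c_[b@X,b@Y,q[:,2]][::4])
print(X,Y)
```

```text
scale 0.9917438034251778
yaw -18.37449358825432
res [[-0.0002  0.0003]
 [ 0.0004 -0.0005]
 [-0.0002  0.0002]
 [ 0.0002  0.0001]
 [-0.0002 -0.    ]]
tare [0.4766 0.1629]
grip c [0.6535 0.0614] len 0.07236939869159383
grip rel tare in bal 0.1998930174697447 -0.040481826664618636
(97, 335) 0.10807857246096321 0.03869281018831735
(312, 405) 0.10457466047272963 -0.12830868130258616
(158, 125) 0.27166876952737884 0.0430977453364696
(366, 188) 0.27090967663159143 -0.11918715592705048
151
[[ 0.2219  0.0137  0.1701]
 [ 0.2064 -0.0026  0.181 ]
 [ 0.2327 -0.0827  0.1714]
 [ 0.2062 -0.0103  0.181 ]
 [ 0.2018 -0.0039  0.1802]
 [ 0.2034 -0.0144  0.1878]
 [ 0.2074 -0.0225  0.1804]
 [ 0.1984 -0.0027  0.1826]
 [ 0.2016 -0.0116  0.1803]
 [ 0.2035 -0.0216  0.1855]
 [ 0.2074 -0.03    0.1793]
 [ 0.1991 -0.0065  0.1725]
 [ 0.2006 -0.017   0.1806]
 [ 0.203  -0.0267  0.1834]
 [ 0.206  -0.0357  0.1819]
 [ 0.1984 -0.0146  0.1752]
 [ 0.2007 -0.0244  0.1786]
 [ 0.2023 -0.0347  0.186 ]
 [ 0.     -0.2054  1.4374]
 [ 0.2088 -0.0524  0.1802]
 [ 0.1996 -0.0299  0.1794]
 [ 0.2012 -0.0402  0.1872]
 [ 0.2047 -0.0489  0.1829]
 [ 0.2078 -0.0579  0.1811]
 [ 0.1992 -0.0377  0.1803]
 [ 0.2019 -0.047   0.181 ]
 [ 0.205  -0.0561  0.1793]
 [ 0.2081 -0.0652  0.1777]
 [ 0.1991 -0.0453  0.1799]
 [ 0.2019 -0.0545  0.1796]
 [ 0.2042 -0.0641  0.1826]
 [ 0.1988 -0.0501  0.1755]
 [ 0.2005 -0.0602  0.1826]
 [ 0.2033 -0.0694  0.1823]
 [ 0.1992 -0.063   0.1807]
 [ 0.2031 -0.0716  0.174 ]
 [ 0.2007 -0.0723  0.1739]
 [ 0.     -0.2054  1.4374]]
[ 0.949  -0.3152] [0.3152 0.949 ]
```

Emit:
carry_out([
  {"claw":0,"tx":0.05,"ty":-0.03,"tz":-0.01,"roll":7},
  {"claw":0,"tx":0.1,"ty":-0.06,"tz":-0.02,"roll":14},
  {"claw":0,"tx":0.15,"ty":-0.09,"tz":-0.03,"roll":21},
  {"claw":0,"tx":0.2,"ty":-0.12,"tz":-0.03,"roll":28},
  {"claw":0,"tx":0.25,"ty":-0.15,"tz":-0.03,"roll":33.5},
])

```text
clock: 1.78
tool_pos: [0.349, -0.3171, 0.2616]
eef_rot: [180.0, -0.0, -18.2]
wrist_force: [0.8, -0.6, 0.2]
finger_gap: 0.0001
gripper_force: 0.0
```

Emit:
carry_out([
  {"claw":0,"tx":0.024,"ty":-0.053,"tz":0,"roll":0},
  {"claw":0,"tx":0.048,"ty":-0.106,"tz":0,"roll":0},
  {"claw":0,"tx":0.072,"ty":-0.16,"tz":0,"roll":0},
  {"claw":0,"tx":0.096,"ty":-0.213,"tz":0,"roll":0},
  {"claw":0,"tx":0.12,"ty":-0.266,"tz":0,"roll":0},
])

```text
clock: 2.4
tool_pos: [0.5453, -0.1009, 0.2614]
eef_rot: [180.0, -0.0, -18.0]
wrist_force: [1.0, -1.0, 0.3]
finger_gap: -0.0002
gripper_force: 0.0
```

Emit:
carry_out([
  {"claw":0,"tx":0.024,"ty":-0.053,"tz":0,"roll":0},
  {"claw":0,"tx":0.048,"ty":-0.106,"tz":0,"roll":0},
  {"claw":0,"tx":0.072,"ty":-0.16,"tz":0,"roll":0},
  {"claw":0,"tx":0.086,"ty":-0.19,"tz":0,"roll":0},
  {"claw":0,"tx":0.086,"ty":-0.19,"tz":0,"roll":0},
])

```text
clock: 3.02
tool_pos: [0.6853, 0.0533, 0.2604]
eef_rot: [180.0, 0.0, -17.9]
wrist_force: [0.0, 0.8, 0.1]
finger_gap: 0.0002
gripper_force: 0.0
```

Run:
```python
from h import *
print(bot.observe()["tool_pos"],bot.observe()["eef_rot"])
f=bot.grab_frame("scene"); np.savez("f1.npz",**f); save(f,"s1.png",(150,150,400,340),3)
```

```text
[0.68530936 0.05334815 0.26035399] [ 1.79995280e+02  3.93212888e-02 -1.78549394e+01]
```

View pics/s1.png

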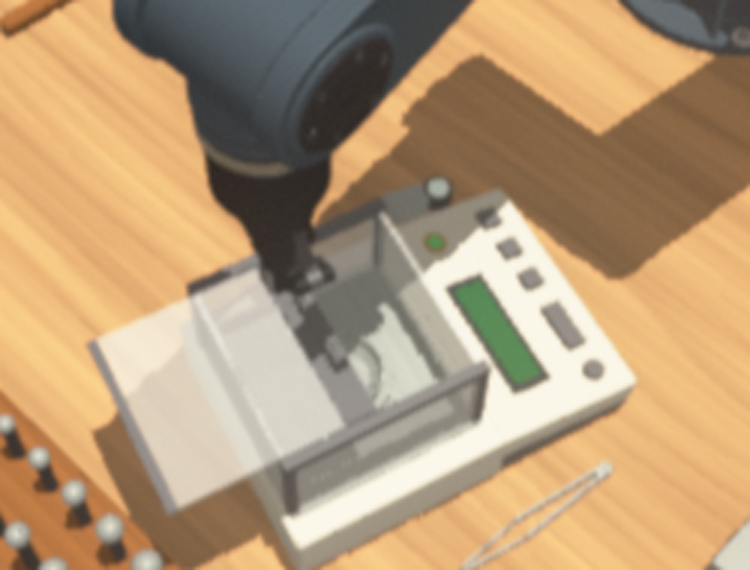

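The shut fingertips are at about (300,320), behind the visible left end of the grip at (338,352). I'll check this against projections.

Run:
```python
from h import *
f=dict(np.load("f1.npz"))
fl=210/np.tan(np.radians(f["fovy"])/2)
def pr(p):
    c=f["camera_from_world"]@np.append(p,1); return ((c[:2]/c[2]*fl+[f["cx"],f["cy"]])-150)*3
t=np.array([.4766,.1629]);a=np.radians(-18);X=np.array([np.cos(a),np.sin(a)]);Y=np.array([-X[1],X[0]])
for y in(-.005,-.075):
  for x in(.197,.207): 
    for z in (.166,.184): print(y,x,z,pr([*(t+x*X+(y+.0)*Y),z]))
print("tcp",pr([.6853,.0533,.2604]))
d=np.array([.6853,.0533])-t; print("tcp rel",d@X,d@Y)
print([ (r["uv"]-np.array([150,150]))*3 for r in bot.look_for("scene","door_grip")])
```

```text
-0.005 0.197 0.166 [345.429166   362.10269328]
-0.005 0.197 0.184 [345.35790839 350.73206944]
-0.005 0.207 0.166 [333.33710186 367.99386676]
-0.005 0.207 0.184 [333.08974997 356.67805359]
-0.075 0.197 0.166 [301.48404824 288.69763813]
-0.075 0.197 0.184 [300.79814336 276.66354893]
-0.075 0.207 0.166 [289.66403431 294.21051256]
-0.075 0.207 0.184 [288.80994864 282.22239114]
tcp [275.10587849 280.93387685]
tcp rel 0.23235375753429277 -0.0397439474598973
[array([223.8, 380.7]), array([594.9, 482.1])]
```

Emit:
carry_out([
  {"claw":0,"tx":0,"ty":0,"tz":0.03,"roll":0},
  {"claw":0,"tx":0,"ty":0,"tz":0.06,"roll":0},
  {"claw":0,"tx":0,"ty":0,"tz":0.075,"roll":0},
  {"claw":0,"tx":0,"ty":0,"tz":0.084,"roll":0},
  {"claw":0,"tx":0,"ty":0,"tz":0.087,"roll":0},
])

```text
clock: 3.75
tool_pos: [0.6848, 0.0513, 0.1746]
eef_rot: [-180.0, -0.0, -18.0]
wrist_force: [0.7, -0.2, 0.7]
finger_gap: -0.0002
gripper_force: 0.0
```

Emit:
carry_out([
  {"claw":0,"tx":-0.002,"ty":0,"tz":0,"roll":0},
  {"claw":0,"tx":-0.004,"ty":0,"tz":0,"roll":0},
  {"claw":0,"tx":-0.006,"ty":0,"tz":0,"roll":0},
  {"claw":0,"tx":-0.009,"ty":0,"tz":0,"roll":0},
  {"claw":0,"tx":-0.012,"ty":0,"tz":0,"roll":0},
])

```text
clock: 4.38
tool_pos: [0.673, 0.0554, 0.1744]
eef_rot: [-180.0, -0.0, -18.0]
wrist_force: [0.1, 0.8, 0.3]
finger_gap: 0.0001
gripper_force: 0.0
```

Emit:
carry_out([
  {"claw":0,"tx":-0.003,"ty":0,"tz":0.001,"roll":0},
  {"claw":0,"tx":-0.006,"ty":0,"tz":0.002,"roll":0},
  {"claw":0,"tx":-0.009,"ty":0,"tz":0.002,"roll":0},
  {"claw":0,"tx":-0.012,"ty":0,"tz":0.002,"roll":0},
  {"claw":0,"tx":-0.015,"ty":0,"tz":0.002,"roll":0},
])

```text
clock: 5.0
tool_pos: [0.6588, 0.06, 0.1723]
eef_rot: [-180.0, -0.0, -18.0]
wrist_force: [2.3, -0.2, 0.1]
finger_gap: -0.0001
gripper_force: 0.8
```

Emit:
carry_out([
  {"claw":0,"tx":-0.004,"ty":0,"tz":0,"roll":0},
  {"claw":0,"tx":-0.008,"ty":0,"tz":0,"roll":0},
  {"claw":0,"tx":-0.012,"ty":0,"tz":0,"roll":0},
  {"claw":0,"tx":-0.016,"ty":0,"tz":0,"roll":0},
  {"claw":0,"tx":-0.02,"ty":0,"tz":0,"roll":0},
])

```text
clock: 5.62
tool_pos: [0.6397, 0.0662, 0.1723]
eef_rot: [-180.0, -0.0, -18.0]
wrist_force: [2.3, 0.9, -0.1]
finger_gap: 0.0001
gripper_force: 0.8
```

Emit:
carry_out([
  {"claw":0,"tx":-0.004,"ty":0,"tz":0,"roll":0},
  {"claw":0,"tx":-0.008,"ty":0,"tz":0,"roll":0},
  {"claw":0,"tx":-0.012,"ty":0,"tz":0,"roll":0},
  {"claw":0,"tx":-0.016,"ty":0,"tz":0,"roll":0},
  {"claw":0,"tx":-0.02,"ty":0,"tz":0,"roll":0},
])

```text
clock: 6.25
tool_pos: [0.6207, 0.0724, 0.1723]
eef_rot: [180.0, 0.0, -18.0]
wrist_force: [3.0, 0.5, 0.1]
finger_gap: 0.0002
gripper_force: 0.8
```

Emit:
carry_out([
  {"claw":0,"tx":-0.004,"ty":0,"tz":0,"roll":0},
  {"claw":0,"tx":-0.008,"ty":0,"tz":0,"roll":0},
  {"claw":0,"tx":-0.012,"ty":0,"tz":0,"roll":0},
  {"claw":0,"tx":-0.015,"ty":0,"tz":0,"roll":0},
  {"claw":0,"tx":-0.018,"ty":0,"tz":0,"roll":0},
])

```text
clock: 6.88
tool_pos: [0.6036, 0.0779, 0.1723]
eef_rot: [180.0, -0.0, -18.0]
wrist_force: [2.5, 1.1, 0.4]
finger_gap: -0.0001
gripper_force: 0.8
```

Emit:
carry_out([
  {"claw":0,"tx":-0.0015,"ty":0,"tz":0,"roll":0},
  {"claw":0,"tx":-0.003,"ty":0,"tz":0,"roll":0},
  {"claw":0,"tx":-0.0045,"ty":0,"tz":0,"roll":0},
  {"claw":0,"tx":-0.006,"ty":0,"tz":0,"roll":0},
  {"claw":0,"tx":-0.007,"ty":0,"tz":0,"roll":0},
])

```text
clock: 7.5
tool_pos: [0.5971, 0.08, 0.1723]
eef_rot: [-180.0, -0.0, -18.0]
wrist_force: [1.9, 0.7, -0.2]
finger_gap: 0.0001
gripper_force: 0.8
```

Emit:
carry_out([
  {"claw":0,"tx":-0.0005,"ty":0,"tz":0,"roll":0},
  {"claw":0,"tx":-0.001,"ty":0,"tz":0,"roll":0},
  {"claw":0,"tx":-0.0015,"ty":0,"tz":0,"roll":0},
  {"claw":0,"tx":-0.002,"ty":0,"tz":0,"roll":0},
  {"claw":0,"tx":-0.002,"ty":0,"tz":0,"roll":0},
])

```text
clock: 8.12
tool_pos: [0.5952, 0.0806, 0.1723]
eef_rot: [180.0, 0.0, -18.0]
wrist_force: [0.7, -0.8, -0.0]
finger_gap: 0.0005
gripper_force: 0.6
```

Emit:
carry_out([
  {"claw":0,"tx":-0.0005,"ty":0,"tz":0,"roll":0},
  {"claw":0,"tx":-0.001,"ty":0,"tz":0,"roll":0},
  {"claw":0,"tx":-0.0015,"ty":0,"tz":0,"roll":0},
  {"claw":0,"tx":-0.002,"ty":0,"tz":0,"roll":0},
  {"claw":0,"tx":-0.0025,"ty":0,"tz":0,"roll":0},
])

```text
clock: 8.75
tool_pos: [0.5928, 0.0814, 0.1723]
eef_rot: [180.0, 0.0, -18.0]
wrist_force: [1.1, -0.3, 0.0]
finger_gap: -0.0005
gripper_force: 0.8
```

Run:
```python
from h import *
f=bot.grab_frame("scene"); np.savez("f2.npz",**f); save(f,"s2.png",(190,180,370,320),4)
```

```text
(no output)
```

View pics/s2.png

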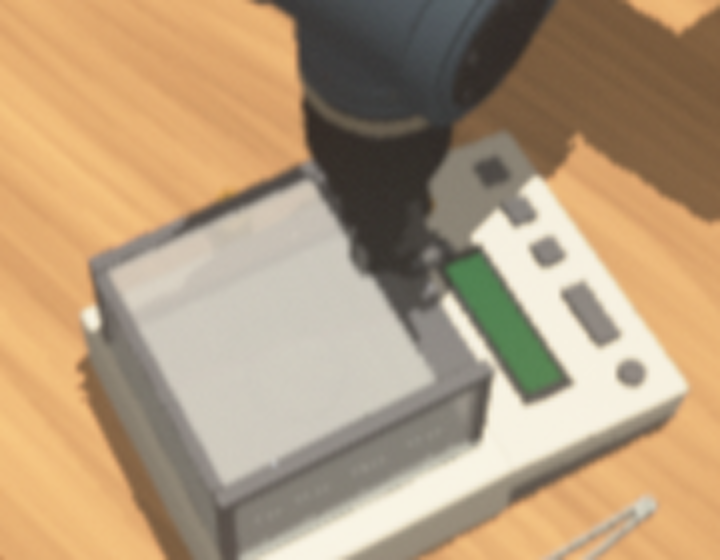

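The door looks almost shut: the pane fills the top and the grip is near the front pane, at about (430,290). I'll keep pushing slowly until it meets the stop.

Emit:
carry_out([
  {"claw":0,"tx":-0.0005,"ty":0,"tz":0,"roll":0},
  {"claw":0,"tx":-0.001,"ty":0,"tz":0,"roll":0},
  {"claw":0,"tx":-0.0015,"ty":0,"tz":0,"roll":0},
  {"claw":0,"tx":-0.002,"ty":0,"tz":0,"roll":0},
  {"claw":0,"tx":-0.002,"ty":0,"tz":0,"roll":0},
])

```text
clock: 9.43
tool_pos: [0.5909, 0.082, 0.1723]
eef_rot: [-180.0, 0.0, -18.0]
wrist_force: [1.7, -0.4, -0.4]
finger_gap: -0.0
gripper_force: 0.5
```

Emit:
carry_out([
  {"claw":0,"tx":-0.0005,"ty":0,"tz":0,"roll":0},
  {"claw":0,"tx":-0.001,"ty":0,"tz":0,"roll":0},
  {"claw":0,"tx":-0.0015,"ty":0,"tz":0,"roll":0},
  {"claw":0,"tx":-0.002,"ty":0,"tz":0,"roll":0},
  {"claw":0,"tx":-0.002,"ty":0,"tz":0,"roll":0},
])

```text
clock: 10.05
tool_pos: [0.59, 0.0823, 0.1724]
eef_rot: [-180.0, -0.1, -18.0]
wrist_force: [8.2, -2.4, -3.6]
finger_gap: -0.0002
gripper_force: 4.1
```

At the stop: the force jumped to about 8 N and the motion ceased. I'll back off and lift.

Emit:
carry_out([
  {"claw":0,"tx":0.005,"ty":0,"tz":0,"roll":0},
  {"claw":0,"tx":0.014,"ty":0,"tz":0,"roll":0},
  {"claw":0,"tx":0.016,"ty":0,"tz":-0.01,"roll":0},
  {"claw":0,"tx":0.016,"ty":0,"tz":-0.05,"roll":0},
  {"claw":0,"tx":0.016,"ty":0,"tz":-0.09,"roll":0},
])

```text
clock: 10.68
tool_pos: [0.6041, 0.0777, 0.2639]
eef_rot: [180.0, 0.0, -18.0]
wrist_force: [0.7, -0.5, 0.5]
finger_gap: -0.0002
gripper_force: 0.0
```

Run:
```python
from h import *
np.set_printoptions(precision=4,suppress=True)
print(bot.observe()["tool_pos"])
for c in("scene","top"):
    f=bot.grab_frame(c); np.savez("f3%s.npz"%c,**f)
    for l in("tare_key_top","door_grip"):
        for r in bot.look_for(c,l)[:2]: print(c,l,r["uv"],r["conf"],at_z(f,*r["uv"],.066 if l[0]=="t" else .184))
    if c=="scene": save(f,"s3.png",(190,180,370,320),4)
```

```text
[0.6041 0.0777 0.2639]
scene tare_key_top [340.1, 258.2] 0.62 [0.4738 0.1726 0.066 ]
scene door_grip [259.9, 260.3] 0.95 [0.6586 0.0779 0.184 ]
top door_grip [259.8, 162.6] 0.95 [0.6308 0.0168 0.184 ]
```

View pics/s3.png

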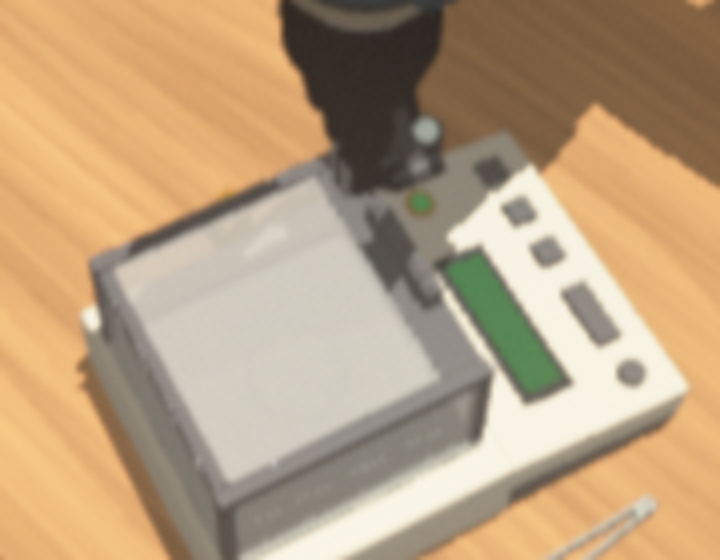

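The door is shut, with the grip end at (425,290) against the front edge. The tare key is at (591,315). I'll move above it.

Emit:
carry_out([
  {"claw":0,"tx":-0.05,"ty":-0.015,"tz":0,"roll":0},
  {"claw":0,"tx":-0.1,"ty":-0.03,"tz":0,"roll":0},
  {"claw":0,"tx":-0.15,"ty":-0.044,"tz":0,"roll":0},
  {"claw":0,"tx":-0.15,"ty":-0.044,"tz":0.05,"roll":0},
  {"claw":0,"tx":-0.15,"ty":-0.044,"tz":0.1,"roll":0},
])

```text
clock: 11.6
tool_pos: [0.4745, 0.1662, 0.1608]
eef_rot: [-180.0, -0.0, -17.9]
wrist_force: [1.6, 0.1, -0.9]
finger_gap: -0.0002
gripper_force: 0.0
```

Emit:
carry_out([
  {"claw":0,"tx":0,"ty":0,"tz":0.03,"roll":0},
  {"claw":0,"tx":0,"ty":0,"tz":0.05,"roll":0},
  {"claw":0,"tx":0,"ty":0,"tz":0.07,"roll":0},
  {"claw":0,"tx":0,"ty":0,"tz":0.08,"roll":0},
  {"claw":0,"tx":0,"ty":0,"tz":0.08,"roll":0},
])

```text
clock: 12.22
tool_pos: [0.4747, 0.1657, 0.0816]
eef_rot: [179.9, 0.1, -18.0]
wrist_force: [-0.7, -0.3, 0.5]
finger_gap: -0.0004
gripper_force: 0.0
```

Run:
```python
from h import *
print(bot.observe()["tool_pos"])
f=bot.grab_frame("scene"); save(f,"s4.png",(270,190,390,290),6)
```

```text
[0.47467348 0.16571329 0.08164675]
```

View pics/s4.png

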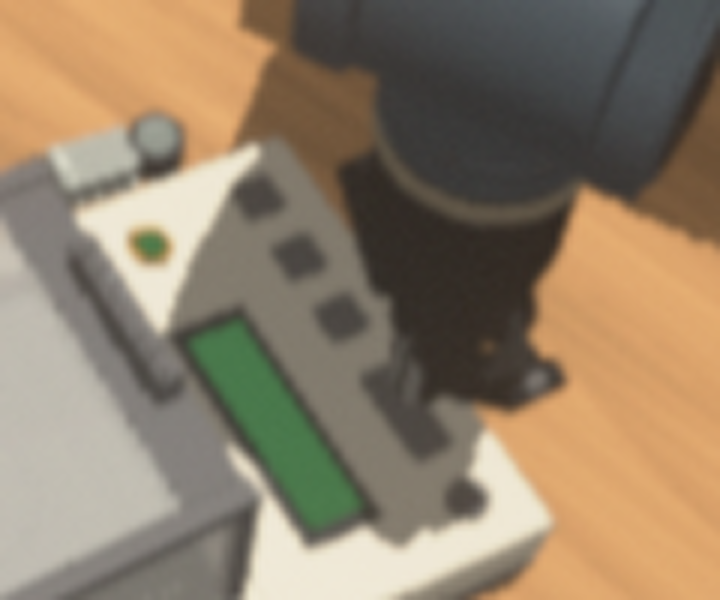

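The fingertips (about (405,395)) hang over the tare bar, which spans (365,375)–(445,450), well clear of the unit and power keys. The door grip sits over the front edge. Now I'll press gently.

Emit:
carry_out([
  {"claw":0,"tx":0,"ty":0,"tz":0.004,"roll":0},
  {"claw":0,"tx":0,"ty":0,"tz":0.008,"roll":0},
  {"claw":0,"tx":0,"ty":0,"tz":0.01,"roll":0},
  {"claw":0,"tx":0,"ty":0,"tz":0.011,"roll":0},
  {"claw":0,"tx":0,"ty":0,"tz":0.012,"roll":0},
])

```text
clock: 12.9
tool_pos: [0.4752, 0.1658, 0.0703]
eef_rot: [-180.0, -0.0, -18.0]
wrist_force: [0.9, 0.5, 0.3]
finger_gap: -0.0002
gripper_force: 0.0
```

Emit:
carry_out([
  {"claw":0,"tx":0,"ty":0,"tz":0.0005,"roll":0},
  {"claw":0,"tx":0,"ty":0,"tz":0.001,"roll":0},
  {"claw":0,"tx":0,"ty":0,"tz":0.0015,"roll":0},
  {"claw":0,"tx":0,"ty":0,"tz":0.002,"roll":0},
  {"claw":0,"tx":0,"ty":0,"tz":0.002,"roll":0},
])

```text
clock: 13.52
tool_pos: [0.4752, 0.1658, 0.0683]
eef_rot: [180.0, 0.0, -18.0]
wrist_force: [0.4, 0.5, 0.3]
finger_gap: -0.0003
gripper_force: 0.0
```

Emit:
carry_out([
  {"claw":0,"tx":0,"ty":0,"tz":0.0005,"roll":0},
  {"claw":0,"tx":0,"ty":0,"tz":0.001,"roll":0},
  {"claw":0,"tx":0,"ty":0,"tz":0.0015,"roll":0},
  {"claw":0,"tx":0,"ty":0,"tz":0.002,"roll":0},
  {"claw":0,"tx":0,"ty":0,"tz":0.002,"roll":0},
])

```text
clock: 14.15
tool_pos: [0.4752, 0.1658, 0.0662]
eef_rot: [180.0, 0.0, -18.0]
wrist_force: [0.3, 0.3, 0.1]
finger_gap: -0.0001
gripper_force: 0.0
```

Emit:
carry_out([
  {"claw":0,"tx":0,"ty":0,"tz":0.0005,"roll":0},
  {"claw":0,"tx":0,"ty":0,"tz":0.001,"roll":0},
  {"claw":0,"tx":0,"ty":0,"tz":0.001,"roll":0},
  {"claw":0,"tx":0,"ty":0,"tz":0.001,"roll":0},
  {"claw":0,"tx":0,"ty":0,"tz":0.001,"roll":0},
])

```text
clock: 14.78
tool_pos: [0.4753, 0.1659, 0.0653]
eef_rot: [-180.0, -0.0, -18.0]
wrist_force: [0.4, -0.5, 1.4]
finger_gap: 0.0003
gripper_force: 0.7
```

Contact, with the spring starting to give. I'll press the remaining ~3 mm in small steps.

Emit:
carry_out([
  {"claw":0,"tx":0,"ty":0,"tz":0.0005,"roll":0},
  {"claw":0,"tx":0,"ty":0,"tz":0.001,"roll":0},
  {"claw":0,"tx":0,"ty":0,"tz":0.0015,"roll":0},
  {"claw":0,"tx":0,"ty":0,"tz":0.002,"roll":0},
  {"claw":0,"tx":0,"ty":0,"tz":0.002,"roll":0},
])

```text
clock: 15.4
tool_pos: [0.4754, 0.1659, 0.0634]
eef_rot: [-180.0, -0.0, -18.0]
wrist_force: [2.1, -1.1, 2.5]
finger_gap: 0.0002
gripper_force: 1.4
```

Emit:
carry_out([
  {"claw":0,"tx":0,"ty":0,"tz":0.0003,"roll":0},
  {"claw":0,"tx":0,"ty":0,"tz":0.0006,"roll":0},
  {"claw":0,"tx":0,"ty":0,"tz":0.0008,"roll":0},
  {"claw":0,"tx":0,"ty":0,"tz":0.001,"roll":0},
  {"claw":0,"tx":0,"ty":0,"tz":0.001,"roll":0},
])

```text
clock: 16.02
tool_pos: [0.4754, 0.1659, 0.0627]
eef_rot: [-180.0, -0.0, -18.0]
wrist_force: [0.5, -1.4, 8.0]
finger_gap: -0.0002
gripper_force: 4.4
```

The key is on its stop (8 N, a sharp rise after the spring). I'll release and withdraw.

Emit:
carry_out([
  {"claw":0,"tx":0,"ty":0,"tz":-0.002,"roll":0},
  {"claw":0,"tx":0,"ty":0,"tz":-0.006,"roll":0},
  {"claw":0,"tx":0,"ty":0,"tz":-0.03,"roll":0},
  {"claw":0,"tx":-0.02,"ty":0,"tz":-0.08,"roll":0},
  {"claw":0,"tx":-0.04,"ty":0,"tz":-0.13,"roll":0},
])

```text
clock: 16.65
tool_pos: [0.4359, 0.1781, 0.1932]
eef_rot: [179.9, 0.1, -18.0]
wrist_force: [0.4, 0.9, 0.4]
finger_gap: 0.0004
gripper_force: 0.0
```

Emit:
carry_out([
  {"claw":0,"tx":0,"ty":0.05,"tz":-0.03,"roll":0},
  {"claw":0,"tx":0,"ty":0.1,"tz":-0.05,"roll":0},
  {"claw":0,"tx":0,"ty":0.15,"tz":-0.05,"roll":0},
  {"claw":0,"tx":0,"ty":0.2,"tz":-0.05,"roll":0},
  {"claw":0,"tx":0,"ty":0.2,"tz":-0.05,"roll":0},
])

```text
clock: 17.27
tool_pos: [0.3742, -0.0139, 0.2422]
eef_rot: [180.0, 0.0, -18.2]
wrist_force: [0.8, -0.1, -0.2]
finger_gap: 0.0002
gripper_force: 0.0
```

Run:
```python
from h import *
print(bot.observe()["tool_pos"],bot.observe()["wrist_force"])
f=bot.grab_frame("scene"); save(f,"s5.png",(180,180,380,330),4)
```

```text
[ 0.37419948 -0.01392665  0.24222526] [ 0.80396444 -0.06917935 -0.16095312]
```

View pics/s5.png

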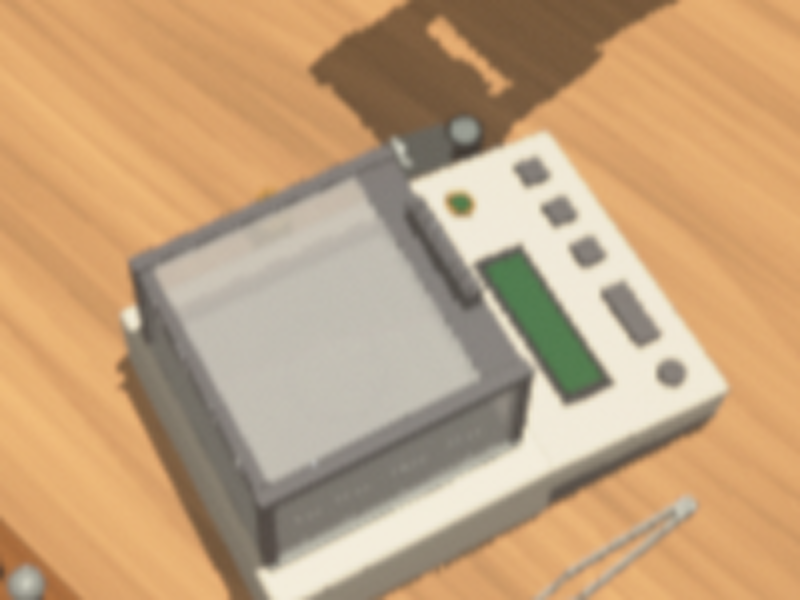

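The door is fully shut, with the grip (410,200)–(475,300) at the front edge. All five keys are up, the tweezers and loupe are in place, and the hand is clear.

```bash
python3 -c "
from rig import bot
print(bot.hand_in())"
```

```text
the job is handed in; nothing more can be done
None
```

The door was pushed shut against its stop, then the tare key was pressed down and came back up. The hand is clear, and the job was handed in at about 17 s with no verdict returned.

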